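# Turn over a lantern reflector and advance its jig carrier to the green station

### The job

First clear the brass burner off the rail and stand it upright on the floor of the blue tray, beside the steel slug already there. Then swing the frame on the carrier right over towards the robot, until it lies flat with the brass face of the reflector up, and last push the carrier along the rail until it clicks into the detent beside the green beacon. Leave the white cap, the steel slug, the lantern and the amber jar where they stand.

Things in the scene. Friction and masses are not known exactly. Their poses are not given: they have to be found in the camera images.
- rail: Fixed rail slide: aluminium bed 136 x 420 mm, 16 mm thick; along it two rods 38 mm either side of the middle line, tops 34 mm above the table; blue end plates 50 mm high, inner faces 200 mm from the middle. Origin: centre of underside, on the table. y runs along the rail, x across it, away from the robot. Detent stations at y = +125 and -125 mm, each beside a beacon.
- carrier (a joint): Carrier position along the rail's y, m: 0 middle, +-0.125 in a detent, stops at +-0.137. A detent draws it in from about 6 mm; pushing takes 2 to 12 N. Grey block, 140 mm across the rail, 90 mm along it, top 56 mm above the table; its end faces can be pushed with shut fingers 38 to 56 mm above the table, between the rods. Cannot lift off.
- carrier_mid (a point): Centre of the carrier's top face, 56 mm above the table; axes as the rail's.
- leaf (a joint): Angle of the turnover frame on the carrier, rad: 0 = flat on the far side (rail +x), reflector's white face up; pi/2 = upright; pi = flat on the near side (rail -x), brass face up, at its stop. Stiff: stays where left. The hinge line runs along the rail's y, above the carrier's middle, 64 mm above the table.
- leaf_bar (a point): Centre of the orange cross bar at the frame's free end, 90 mm from the hinge line: 12 mm thick, 24 mm long along the rail's y; grip it by its two ends, fingers astride; it turns between the pads. The frame is a dark plate 66 mm wide, 6 mm thick, 8 to 68 mm from the hinge; a 12 mm wide neck joins bar and plate. x points from hinge to bar, y along the bar.
- leaf_centre (a point): Centre of the reflector disc (54 mm across, white on one face, brass on the other) in the frame, 38 mm from the hinge line.
- burner: Loose brass burner standing upright on the rail bed, 70 mm tall, 140 g: foot 40 mm across and 8 mm thick, waist 22 mm across, head 32 mm across from 42 mm to 70 mm above its foot. Origin: centre of its underside; z up.
- tray: Fixed blue open tray, outside 170 mm (its x) x 120 mm (its y), walls 5 mm thick and 34 mm high, floor 5 mm thick. Origin: centre of its underside on the table.
- valve: Steel slug (round, 34 mm across, 30 mm tall, loose) standing in the tray. Origin: centre of its underside. Leave alone.
- beacon_green: Fixed green beacon, 48 mm across, 68 mm tall, on the table 145 mm from the rail's middle line on the far side, beside the station to go to. Axes parallel to the rail's. Origin: centre of its underside.
- beacon_red: The same in red, beside the other station.
- cap: Loose white ceramic cap, 42 mm across, 34 mm tall, standing on the rail bed by the red station. Origin: centre of its underside. Leave alone.
- lantern: Loose green and glass camp lantern, 94 mm across, 150 mm tall, on the table. Origin: centre of its underside. Leave alone.
- jar: Loose amber glass jar, 52 mm across, 60 mm tall, on the table beyond the rail, between the beacons. Origin: centre of its underside. Leave alone.

How it is judged (in metres and radians):
On the way, in this order (a step that is already met when the one before it is completed fails the run):
1. the burner stands upright on the tray floor, released (x of burner in the frame of tray between -0.066 and 0.066 m and y of burner in the frame of tray between -0.043 and 0.043 m and z of burner in the frame of tray below 0.01 m and angle between burner's own z axis and vertical below 0.12 rad and linear speed of burner below 0.03 m/s and contact force between burner and the fingers below 0.1 N), for 0.2 s.
2. the frame lies flat on the near side, brass face up (value of joint leaf above 3.04159 rad), for 0.2 s.
3. the carrier sits in the detent by the green beacon (y of carrier_mid in the frame of beacon_green between -0.004 and 0.004 m and velocity of joint carrier between -0.01 and 0.01 m/s), for 0.2 s.
At the end, for the whole second after the job is handed in: The burner stands upright (within 7 degrees), at rest and released on the tray floor; the frame lies flat on the near side, brass face up (within 6 degrees of its stop); the carrier rests in the detent beside the green beacon, within 4 mm of its centre line (all of step 1 and all of step 3 and value of joint leaf above 3.04159 rad); the robot touches nothing.
It fails at once if the white cap is shifted by more than 20 mm or tipped (distance of cap from where it was at the start of the episode above 0.02 m or angle between cap's own z axis and vertical above 0.35 rad).
It fails at once if the steel slug is shifted by more than 20 mm or tipped (distance of valve from where it was at the start of the episode above 0.02 m or angle between valve's own z axis and vertical above 0.35 rad).
It fails at once if the lantern is shifted by more than 20 mm or tipped (distance of lantern from where it was at the start of the episode above 0.02 m or angle between lantern's own z axis and vertical above 0.35 rad).
It fails at once if the amber jar is shifted by more than 20 mm or tipped (distance of jar from where it was at the start of the episode above 0.02 m or angle between jar's own z axis and vertical above 0.35 rad).
It also fails if it takes over 72 s, if anything falls off the work surface, if the arm or the gripper's body presses on something with over 40 N, if the wrist force passes 120 N, or if a joint passes its speed limit or range.

### The arm

A 6-joint arm with a two-finger parallel gripper is mounted at the origin on the work surface. World frame = base frame: x ahead of the robot, y to its left, z up, the work surface at z = 0. Lengths are in m, angles in degrees, forces in N, time in s.
With the tool pointing down it reaches from about 0.25 to 0.725 m from the base axis. Payload 9.7 kg.
Tool frame: the origin (TCP) lies between the finger pads; the fingertips stand bot.tcp_to_tips ahead of it and the grasp point (between the pads) lies 2 mm behind it (bot.tcp_to_tips is the distance from the TCP to the fingertips, in m); z points along the fingers, y is the line along which they close (so a half turn about z gives the same grasp; the last joint's range is limited). The gripper opens to 85 mm and grips with 20 to 120 N. Pads are 22 mm wide; open, the fingers measure 114 mm over their backs; the gripper's body (76 mm by 85 mm) begins 54 mm behind the grasp point. The pads swing forward as they close: fully open they stand 13 mm farther back than shut.
Start: joints at [70.187, 4.979, 10.078, 95.1, 0, 90], TCP at [0.186, 0.517, 0.248] pointing down, gripper open.
Joint ranges: [-179.16, 179.16], [-48.56, 103.87], [-65.8, 70.77], [-126.05, 130.52], [-82.76, 87.17], [-180, 180]. Speed limits (degrees/s): [127.2, 127.2, 147.25, 180, 180, 180].

### API

Orientations are given as [roll, pitch, yaw] about the fixed x, y, z axes, in that order (R = Rz(yaw) Ry(pitch) Rx(roll)).
In Python, from workcell import sensors, camera, camera_params, bot gives the robot as it stands.
- The arm moves only by the tool apply_moves, never from a script. Its argument "motion" is a list of rows, each an object with "jaw": the opening, from -1 (shut) to 1 (fully open); "xyz": the shift along the tool's x, y, z in mm, a list of three; "twist": the turn about the tool's z in rad. A call has 1 to 5 rows; each row is the pose to reach, as a shift and turn from the pose commanded when the call began, along the tool's axes at that moment; what a row does not reach only later rows make up. A row lasts 1/8 s, in which the tool goes at most 62.5 mm and 10.7 degrees, less where a joint would pass 70% of its speed; a pose out of reach is approached as far as the arm can. A call with a gripper value outside its range is refused whole. The fingers move at their own pace and stop on an object; "grip_force" is the grip in N (left out, the last holds). Time passes only in rows, so rows that repeat a pose let the fingers close. It gives the time, the measured TCP pose, the force, the opening and the grip force at its end, in the units of the state.
- sensors.get_obs(): the state, without advancing time (a new reading comes with each control period).
- camera(name): name is "scene" or "top" or "wrist"; returns (picture, depth): 400x640x3 uint8, red, green, blue; 400x640 float32, m along the optical axis (not along the pixel's ray), 0 where there is no reading.
- camera_params(name): a dict with "mtx" (3x3 intrinsics, pixels), "rvec" (rotation vector, rad) and "tvec" (3), from world to camera coordinates, as OpenCV has them. Camera axes: x right, y down, z forward; pixel columns grow to the right and rows downward; lengths in m; the calibration is good to about 2 mm. A picture is of the moment at which its call begins: read the wrist's pose just before it. camera_params takes no time and is no camera call; for the wrist camera it gives the pose at the moment of the call.
- bot.job_done(): hands the job in; it is judged then, once.
The state is a dict: "time": time; "q": joint angles; "qd": joint speeds; "joint_efforts": joint torques, N m; "ee_pos": TCP position; "tcp_rot": TCP orientation; "wrist_force": force on the tool from outside, world axes, zero at the start; "torque": the same for the moment, N m; "opening": finger opening in m; "grasp_force": force on a finger pad.
Only numpy, scipy, OpenCV 4.12 (cv2) and the standard library are available. Lean on these libraries where they do the work, as an engineer would, in place of code of your own. Each camera call takes 0.05 s, during which the arm holds its last target. There are 200 camera calls.

## Working session

There is one attempt and no reset: what is moved stays moved. The work goes in short steps, Python scripts to look and compute and a tool call to move; the robot and the scene stay as the last step left them, time stands still between calls to the robot, and variables do not carry over. Pictures are saved under pics/ and viewed, at most 10 in all, crops included, and the job is handed in when it is done.

Besides the shell and the picture viewer there is one more tool, called after ">>>" by a JSON object that holds its "op" and its "data". apply_moves: Moves the arm, as the interface text tells. Its arguments: {"type":"object","properties":{"motion":{"type":"array","items":{"type":"object","properties":{"jaw":{"type":"number"},"xyz":{"type":"array","items":{"type":"number"}},"twist":{"type":"number"}}}},"grip_force":{"type":"number"}},"required":["motion"]}

```bash
mkdir -p pics; cat > h.py <<'E'
import numpy as np,cv2
from workcell import sensors,camera,camera_params,bot
def pts(name,d):
    p=camera_params(name);K=np.array(p['mtx']);R=cv2.Rodrigues(np.array(p['rvec'],float))[0];t=np.array(p['tvec'],float).ravel()
    v,u=np.mgrid[:400,:640]
    c=np.stack([(u-K[0,2])/K[0,0]*d,(v-K[1,2])/K[1,1]*d,d],-1)
    return (c-t)@R
E
python3 - <<'E'
from h import *
o=sensors.get_obs();print(o['time'],o['ee_pos'],o['tcp_rot'],o['opening'],bot.tcp_to_tips)
for n in ['scene','top']:
    im,d=camera(n);cv2.imwrite(f'pics/{n}1.png',im[...,::-1]);np.savez(f'{n}1.npz',im=im,P=pts(n,d),d=d)
E
```

```text
0.0 [0.18635654 0.51724557 0.24756617] [-1.79922128e+02  9.68935085e-04  1.60187317e+02] 0.0854214323468016 0.017
```

View pics/scene1.png

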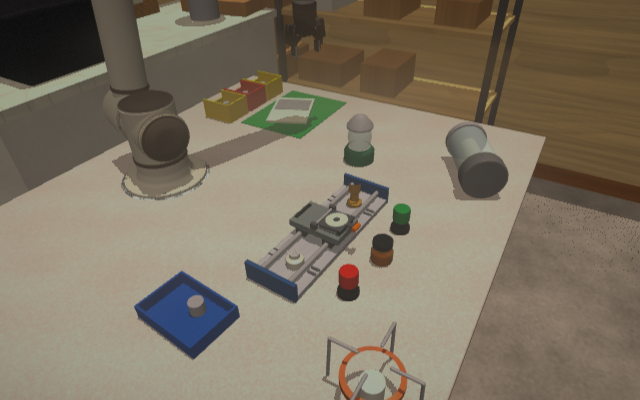

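View pics/top1.png

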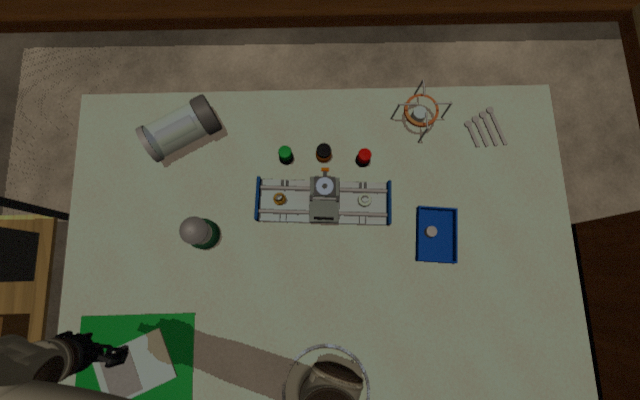

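The burner is at top-view pixel (279,199), by the green beacon (286,155). The frame lies on the far side with its bar at (325,171). The cap is at (365,200), and the tray at (437,235) holds the slug at (432,231).

```bash
python3 - <<'E'
from h import *
z=np.load('top1.npz');im=z['im'];P=z['P'];hsv=cv2.cvtColor(im,cv2.COLOR_RGB2HSV)
H,S,V=[hsv[...,i].astype(int) for i in range(3)]
def blob(m,name,zl,zh,box,full=True):
    b=np.zeros(m.shape,bool);b[box[1]:box[3],box[0]:box[2]]=1
    m=m&b&(P[...,2]>zl)&(P[...,2]<zh)
    q=P[m]
    if len(q)<3: print(name,len(q));return
    r=cv2.minAreaRect((q[:,:2]*1000).astype(np.float32))
    print(name,len(q),'mean',q.mean(0).round(4),'rect',np.round(r[0],1),np.round(r[1],1),round(r[2],1),'zmax',q[:,2].max().round(3))
blue=(H>100)&(H<125)&(S>120)
blob(blue,'tray',.02,.05,(405,195,470,275))
blob(blue,'plateL',.035,.06,(245,170,270,230)); blob(blue,'plateR',.035,.06,(380,170,400,230))
a=np.ones_like(blue)
blob(a&~blue,'slug',.025,.06,(420,218,448,245))
blob(a,'burner',.06,.1,(265,180,295,215))
blob(a,'burnerall',.045,.1,(265,180,295,215))
blob(a,'cap',.038,.07,(350,185,380,215))
blob((H<18)&(S>120),'bar',.03,.1,(310,160,340,178))
blob(a,'carrier',.048,.1,(300,165,350,228))
blob((H>50)&(H<80)&(S>100),'green',.055,.08,(270,140,300,170));blob(((H<8)|(H>172))&(S>150),'red',.055,.08,(350,140,380,170))
blob(a,'lantern',.02,.2,(170,205,225,255)); blob(a,'jar',.045,.08,(312,140,335,165))
p=camera_params('top');print(p)
E
```

```text
tray 406 mean [ 0.4406 -0.353   0.0314] rect [ 443.8 -355.3] [118.9 167.7] 84.6 zmax 0.041
plateL 143 mean [0.5689 0.1961 0.0502] rect [568.5 196.5] [  9.6 129.9] 86.4 zmax 0.057
plateR 140 mean [ 0.5454 -0.2098  0.0493] rect [ 544.8 -209.9] [  7.6 131.1] 86.1 zmax 0.056
slug 99 mean [ 0.4535 -0.3375  0.0349] rect [ 452.3 -338.8] [32.3 30.4] 82.6 zmax 0.041
burner 21 mean [0.5597 0.1253 0.0738] rect [561.8 124.8] [11.7 29.8] 30.6 zmax 0.087
burnerall 21 mean [0.5597 0.1253 0.0738] rect [561.8 124.8] [11.7 29.8] 30.6 zmax 0.087
cap 63 mean [ 0.5563 -0.1349  0.0403] rect [ 549.5 -131.8] [77.2 79.2] 84.3 zmax 0.049
bar 21 mean [ 0.646  -0.0156  0.0762] rect [645.9 -13.8] [21.4  7.7] 87.3 zmax 0.081
carrier 1379 mean [ 0.5606 -0.0098  0.0632] rect [571.8 -10.5] [ 89.8 165.5] 86.5 zmax 0.081
green 129 mean [0.7074 0.1084 0.0679] rect [707.7 108.7] [37.1 36. ] 45.2 zmax 0.076
red 127 mean [ 0.6929 -0.1389  0.0677] rect [ 693.1 -138.6] [37.2 35. ] 83.8 zmax 0.073
lantern 977 mean [0.4612 0.354  0.1059] rect [465.4 362. ] [88.9 86.2] 15.9 zmax 0.156
jar 175 mean [ 0.7142 -0.0132  0.0602] rect [715.1 -13.1] [41.  44.7] 88.7 zmax 0.066
{'mtx': array([[380.09771871,   0.        , 320.28470493],
       [  0.        , 380.09771871, 199.95683079],
       [  0.        ,   0.        ,   1.        ]]), 'rvec': array([ 2.09419864, -2.15325889,  0.22001918]), 'tvec': array([0.01702698, 0.55462971, 1.11363225])}
```

>>> {"op": "apply_moves", "data": {"motion": [{"jaw":1,"xyz":[-47,-24,0],"twist":0.18},{"jaw":1,"xyz":[-94,-49,0],"twist":0.36},{"jaw":1,"xyz":[-141,-73,0],"twist":0.54},{"jaw":1,"xyz":[-188,-98,0],"twist":0.72},{"jaw":1,"xyz":[-235,-122,0],"twist":0.9}]}}

```text
time: 0.72
ee_pos: [0.367, 0.3215, 0.2481]
tcp_rot: [-180.0, 0.0, 108.3]
wrist_force: [1.0, 1.0, 0.4]
opening: 0.0854
grasp_force: 0.0
```

```bash
cat >> h.py <<'E'
def shift(target,yaw=None):
    o=sensors.get_obs();p=np.array(o['ee_pos'])*1000;r,pi,y=o['tcp_rot'];
    from scipy.spatial.transform import Rotation as Ro
    R=Ro.from_euler('xyz',[r,pi,y],degrees=True).as_matrix()
    s=R.T@(np.array(target)-p)
    tw=None if yaw is None else np.radians(-((yaw-y+180)%360-180))
    print('t',round(o['time'],2),'p',p.round(1),'rot',np.round(o['tcp_rot'],1),'shift',s.round(1),'twist',tw,'F',np.round(o['wrist_force'],1),'op',o['opening'],'q',np.round(o['q'],1))
E
python3 -c "
from h import *
shift([500,126,250],-3.3)"
```

```text
t 0.72 p [367.  321.5 248.1] rot [-180.     0.   108.3] shift [-227.4   64.9   -1.9] twist 1.947592553638724 F [1.  1.  0.4] op 0.08537363718795217 q [ 41.2  -3.5   1.5  95.    0.  112.9]
```

>>> {"op": "apply_moves", "data": {"motion": [{"jaw":1,"xyz":[-40,12,0],"twist":-0.18},{"jaw":1,"xyz":[-85,25,0],"twist":-0.36},{"jaw":1,"xyz":[-130,38,0],"twist":-0.54},{"jaw":1,"xyz":[-180,50,0],"twist":-0.72},{"jaw":1,"xyz":[-227,65,0],"twist":-0.9}]}}

```text
time: 1.35
ee_pos: [0.5002, 0.128, 0.2481]
tcp_rot: [-180.0, -0.0, 160.3]
wrist_force: [0.5, 0.9, -0.1]
opening: 0.0857
grasp_force: 0.0
```

```bash
python3 -c "
from h import *
shift([545,128,250],176.7)"
```

```text
t 1.35 p [500.2 128.  248.1] rot [-180.    -0.   160.3] shift [-42.2  15.1  -1.9] twist -0.28624588049125055 F [ 0.5  0.9 -0.1] op 0.08570789107742273 q [14.4  0.4  5.3 94.9  0.  34.1]
```

>>> {"op": "apply_moves", "data": {"motion": [{"jaw":1,"xyz":[-20,7,0],"twist":-0.15},{"jaw":1,"xyz":[-42,15,0],"twist":-0.286},{"jaw":1,"xyz":[-42,15,0],"twist":-0.286}]}}

```text
time: 1.72
ee_pos: [0.5449, 0.129, 0.2471]
tcp_rot: [-180.0, -0.1, 176.3]
wrist_force: [-0.8, 1.4, 0.1]
opening: 0.0852
grasp_force: 0.0
```

```bash
python3 - <<'E'
from h import *
shift([545,128,250],176.7)
im,d=camera('wrist');cv2.imwrite('pics/w1.png',im[...,::-1]);P=pts('wrist',d);np.savez('w1.npz',im=im,P=P,d=d)
p=camera_params('wrist');R=cv2.Rodrigues(np.array(p['rvec']))[0];print('cam',-R.T@np.array(p['tvec']).ravel(),R[2])
E
```

```text
t 1.73 p [544.9 129.  247.1] rot [-1.800e+02 -1.000e-01  1.763e+02] shift [-0.2 -1.  -2.9] twist -0.007066620170559633 F [-0.8  1.4  0.1] op 0.08524368147107382 q [13.3  6.4 11.5 95.2 -0.  17. ]
cam [0.46222516 0.13357646 0.37429363] [ 0.31838755 -0.02072944 -0.94773396]
```

View pics/w1.png

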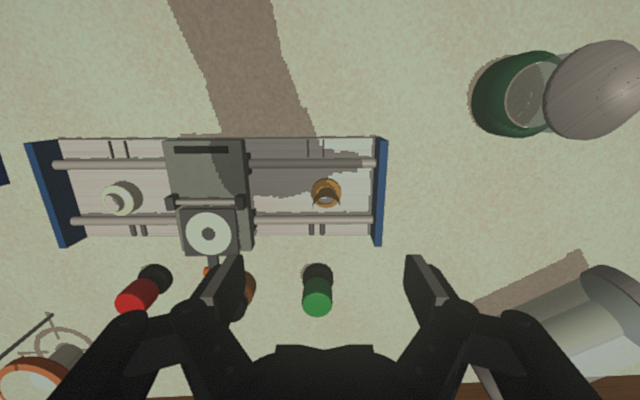

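The burner is in view at (326,193), the cap at (122,199), the hinge at (207,201) and the green beacon at (317,295). Next I'll measure the burner and carrier.

```bash
python3 - <<'E'
from h import *
z=np.load('w1.npz');P=z['P'];im=z['im'];hsv=cv2.cvtColor(im,cv2.COLOR_RGB2HSV)
def rec(m,n):
    q=P[m];r=cv2.minAreaRect((q[:,:2]*1000).astype(np.float32));print(n,len(q),q.mean(0).round(4),np.round(r[0],1),np.round(r[1],1),round(r[2],1))
def box(x0,y0,x1,y1):
    b=np.zeros((400,640),bool);b[y0:y1,x0:x1]=1;return b
Z=P[...,2];b=box(300,165,352,222)
print(np.histogram(Z[b],bins=np.arange(0,.1,.01)))
rec(b&(Z>.06),'head');rec(b&(Z>.078),'headtop');rec(b&(hsv[...,1]>120)&(hsv[...,0]<25),'brass')
c,r=cv2.minEnclosingCircle((P[b&(Z>.06)][:,:2]*1000).astype(np.float32));print(c,r)
rec(box(165,130,245,250)&(Z>.05)&(Z<.062),'carrier')
rec(box(15,140,80,250)&(Z>.04)&(Z<.06)&(hsv[...,1]>120),'plR');rec(box(370,135,395,250)&(Z>.04)&(Z<.06)&(hsv[...,1]>120),'plL')
rec(box(95,175,150,220)&(Z>.04)&(Z<.06),'cap')
E
```

```text
(array([   0, 1776,  372,  613,    7,    0,   61,   65,   55]), array([0.  , 0.01, 0.02, 0.03, 0.04, 0.05, 0.06, 0.07, 0.08, 0.09]))
head 196 [0.5506 0.1293 0.0976] [518. 138.] [ 30.1 107.7] 78.9
headtop 83 [0.5407 0.1298 0.1356] [517.  138.1] [ 29.8 105.9] 79.1
brass 375 [0.5649 0.1294 0.0301] [569.4 129.4] [36.8 36.6] 85.2
(515.5452880859375, 125.68937683105469) 53.90030288696289
carrier 5075 [ 0.5305 -0.0081  0.0576] [557.5 -11.6] [ 90.3 137.6] 86.0
plR 664 [ 0.5417 -0.2121  0.0513] [ 546.  -212.5] [  9.5 133.1] 86.2
plL 115 [0.5526 0.1979 0.0516] [570.5 195.9] [  7.1 130.7] 86.8
cap 269 [ 0.5569 -0.1336  0.0433] [ 558.8 -137.1] [33.3 31.7] 49.8
```

```bash
python3 - <<'E'
from h import *
z=np.load('w1.npz');P=z['P'];im=z['im'];hsv=cv2.cvtColor(im,cv2.COLOR_RGB2HSV);Z=P[...,2]
b=np.zeros((400,640),bool);b[165:222,300:352]=1
for lo,hi in [(.012,.03),(.06,.08),(.08,.092)]:
    m=b&(Z>lo)&(Z<hi)&((hsv[...,1]>100)|(lo>.05));q=P[m]*1000;print(lo,len(q),q.min(0).round(0),q.max(0).round(0),np.median(q,0).round(0))
c=cv2.cvtColor(im,cv2.COLOR_RGB2BGR)[160:225,290:360]
t=np.load('top1.npz')['im'][180:220,260:300,::-1]
cv2.imwrite('pics/crop1.png',np.hstack([cv2.resize(c,(431,400),interpolation=0),cv2.resize(t,(360,400),interpolation=0)]))
E
```

```text
0.012 305 [551. 111.  18.] [588. 148.  30.] [561. 131.  28.]
0.06 126 [555. 113.  60.] [568. 144.  80.] [557. 129.  71.]
0.08 55 [555. 113.  80.] [566. 144.  88.] [557. 129.  84.]
```

View pics/crop1.png

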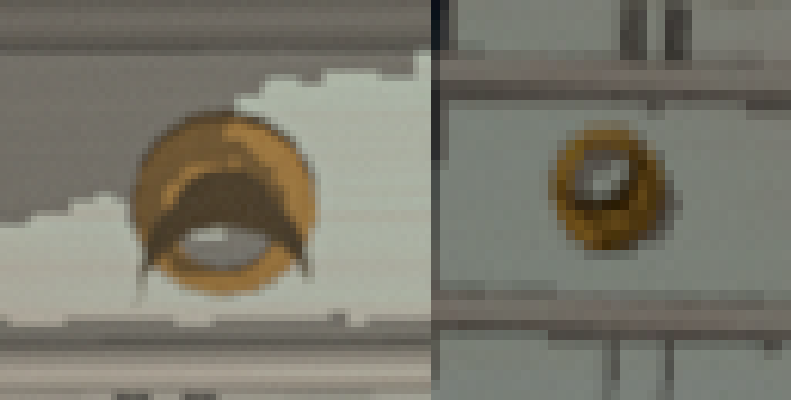

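The brass head is centred at about (0.5705, 0.129), measured from the crop and depth. Descending to grip it.

>>> {"op": "apply_moves", "data": {"motion": [{"jaw":1,"xyz":[-13,1,50],"twist":0},{"jaw":1,"xyz":[-25.5,1.6,100],"twist":0},{"jaw":1,"xyz":[-25.5,1.6,140],"twist":0},{"jaw":1,"xyz":[-25.5,1.6,177],"twist":0},{"jaw":1,"xyz":[-25.5,1.6,177],"twist":0}]}}

```text
time: 2.4
ee_pos: [0.5673, 0.1291, 0.0688]
tcp_rot: [-179.9, -0.3, 176.3]
wrist_force: [-0.0, -0.5, -0.9]
opening: 0.0854
grasp_force: 0.0
```

>>> {"op": "apply_moves", "data": {"motion": [{"jaw":0,"xyz":[0,0,0]},{"jaw":-0.4,"xyz":[0,0,0]},{"jaw":-0.6,"xyz":[0,0,0]},{"jaw":-0.6,"xyz":[0,0,0]}], "grip_force": 40}}

```text
validation failed for argument at $.mo...
```

>>> {"op": "apply_moves", "data": {"motion": [{"jaw":0,"xyz":[-2,0,0],"twist":0},{"jaw":-0.4,"xyz":[-2,0,0],"twist":0},{"jaw":-0.6,"xyz":[-2,0,0],"twist":0},{"jaw":-0.6,"xyz":[-2,0,0],"twist":0},{"jaw":-0.6,"xyz":[-2,0,0],"twist":0}], "grip_force": 40}}

```text
time: 3.02
ee_pos: [0.5724, 0.1293, 0.0728]
tcp_rot: [180.0, 0.1, 176.3]
wrist_force: [-0.8, 0.0, 5.2]
opening: 0.0307
grasp_force: 39.5
```

>>> {"op": "apply_moves", "data": {"motion": [{"jaw":-0.6,"xyz":[0,0,-40],"twist":0},{"jaw":-0.6,"xyz":[0,0,-90],"twist":0},{"jaw":-0.6,"xyz":[0,0,-120],"twist":0},{"jaw":-0.6,"xyz":[0,0,-120],"twist":0}]}}

```text
time: 3.52
ee_pos: [0.5728, 0.1293, 0.1943]
tcp_rot: [179.9, 0.3, 176.3]
wrist_force: [0.4, 0.2, -1.9]
opening: 0.0308
grasp_force: 40.0
```

```bash
python3 -c "
from h import *
shift([401.5,-356,190],176.7)"
```

```text
t 3.52 p [572.8 129.3 194.3] rot [179.9   0.3 176.3] shift [ 140.  -495.3    3. ] twist -0.006345793628554321 F [ 0.4  0.2 -1.9] op 0.030797154955786856 q [12.7  9.1  8.6 89.2 -0.  16.4]
```

>>> {"op": "apply_moves", "data": {"motion": [{"jaw":-0.6,"xyz":[14,-45,0],"twist":0},{"jaw":-0.6,"xyz":[28,-98,0],"twist":0},{"jaw":-0.6,"xyz":[42,-148,0],"twist":0},{"jaw":-0.6,"xyz":[56,-198,0],"twist":0},{"jaw":-0.6,"xyz":[70,-248,0],"twist":0}]}}

```text
time: 4.15
ee_pos: [0.4849, -0.1153, 0.19]
tcp_rot: [180.0, -0.1, 176.3]
wrist_force: [1.0, 0.3, -2.4]
opening: 0.0308
grasp_force: 40.1
```

>>> {"op": "apply_moves", "data": {"motion": [{"jaw":-0.6,"xyz":[14,-50,0],"twist":0},{"jaw":-0.6,"xyz":[28,-100,0],"twist":0},{"jaw":-0.6,"xyz":[42,-150,0],"twist":0},{"jaw":-0.6,"xyz":[56,-200,0],"twist":0},{"jaw":-0.6,"xyz":[70,-247,0],"twist":0}]}}

```text
time: 4.78
ee_pos: [0.3993, -0.3573, 0.1899]
tcp_rot: [179.9, -0.1, 176.3]
wrist_force: [1.0, 0.7, -0.2]
opening: 0.031
grasp_force: 40.1
```

```bash
python3 - <<'E'
from h import *
shift([401.5,-356,63],176.7)
E
```

```text
t 4.78 p [ 399.3 -357.3  189.9] rot [ 1.799e+02 -1.000e-01  1.763e+02] shift [ -2.2   1.3 126.9] twist -0.006564641026842071 F [ 1.   0.7 -0.2] op 0.03096779331615402 q [-41.8   2.3   0.8  88.6   0.  -38.1]
```

>>> {"op": "apply_moves", "data": {"motion": [{"jaw":-0.6,"xyz":[-2,1,50],"twist":0},{"jaw":-0.6,"xyz":[-2,1,90],"twist":0},{"jaw":-0.6,"xyz":[-2,1,110],"twist":0},{"jaw":-0.6,"xyz":[-2,1,122],"twist":0},{"jaw":-0.6,"xyz":[-2,1,122],"twist":0}]}}

```text
time: 5.4
ee_pos: [0.4021, -0.3547, 0.0683]
tcp_rot: [179.9, -0.1, 176.3]
wrist_force: [0.2, -0.4, -0.5]
opening: 0.0307
grasp_force: 40.2
```

>>> {"op": "apply_moves", "data": {"motion": [{"jaw":-0.6,"xyz":[0,0,3],"twist":0},{"jaw":-0.6,"xyz":[0,0,5],"twist":0},{"jaw":-0.6,"xyz":[0,0,5],"twist":0}]}}

```text
time: 5.78
ee_pos: [0.4027, -0.3552, 0.0646]
tcp_rot: [-180.0, 0.0, 176.3]
wrist_force: [-0.2, -0.1, -0.9]
opening: 0.0309
grasp_force: 40.2
```

>>> {"op": "apply_moves", "data": {"motion": [{"jaw":-0.6,"xyz":[0,0,1.5],"twist":0},{"jaw":-0.6,"xyz":[0,0,3],"twist":0},{"jaw":-0.6,"xyz":[0,0,3],"twist":0}]}}

```text
time: 6.15
ee_pos: [0.4027, -0.3552, 0.0618]
tcp_rot: [-180.0, 0.0, 176.3]
wrist_force: [-0.7, 1.5, 4.0]
opening: 0.0311
grasp_force: 40.6
```

>>> {"op": "apply_moves", "data": {"motion": [{"jaw":-0.1,"xyz":[0,0,0],"twist":0},{"jaw":0.3,"xyz":[0,0,0],"twist":0},{"jaw":0.6,"xyz":[0,0,0],"twist":0},{"jaw":0.6,"xyz":[0,0,0],"twist":0},{"jaw":0.6,"xyz":[0,0,0],"twist":0}]}}

```text
time: 6.78
ee_pos: [0.4026, -0.3551, 0.0613]
tcp_rot: [180.0, -0.0, 176.3]
wrist_force: [0.0, -0.7, -0.1]
opening: 0.0682
grasp_force: 0.0
```

>>> {"op": "apply_moves", "data": {"motion": [{"jaw":0.6,"xyz":[0,0,-30],"twist":0},{"jaw":0.6,"xyz":[0,0,-80],"twist":0},{"jaw":0.6,"xyz":[0,0,-130],"twist":0},{"jaw":0.6,"xyz":[0,0,-130],"twist":0}]}}

```text
time: 7.28
ee_pos: [0.4038, -0.3562, 0.1956]
tcp_rot: [-179.8, 0.3, 176.3]
wrist_force: [0.2, -0.5, -1.4]
opening: 0.0685
grasp_force: 0.0
```

```bash
python3 - <<'E'
from h import *
shift([530,-120,200],176.7)
im,d=camera('wrist');P=pts('wrist',d);Z=P[...,2];hsv=cv2.cvtColor(im,cv2.COLOR_RGB2HSV)
cv2.imwrite('pics/w2.png',im[...,::-1])
m=(hsv[...,1]>110)&(hsv[...,0]>8)&(hsv[...,0]<26)&(Z<.1)&(np.hypot(P[...,0]-.4,P[...,1]+.356)<.06);q=P[m]*1000
print(len(q),q.min(0),q.max(0),np.median(q,0))
E
```

```text
t 7.28 p [ 403.8 -356.2  195.6] rot [-179.8    0.3  176.3] shift [-110.9  243.7   -4.8] twist -0.006158362611220257 F [ 0.2 -0.5 -1.4] op 0.06850002936103249 q [-41.4   2.2   1.3  88.7   0.  -37.8]
602 [ 381.0442827  -373.37796646    5.53664354] [ 418.18236598 -335.99772562   73.36856489] [ 390.54362536 -354.57873427   14.94864796]
```

View pics/w2.png

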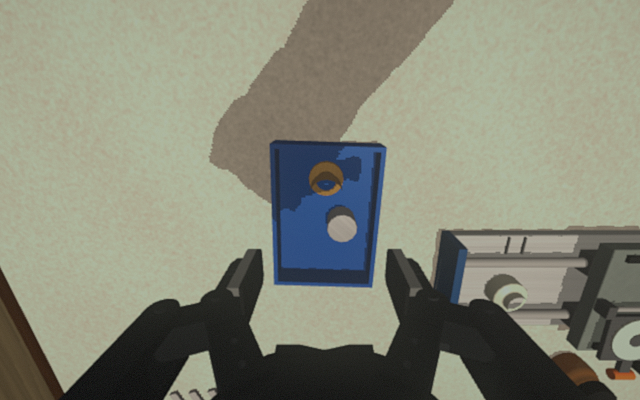

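The burner stands upright at (326,178), in the tray near the slug at (342,224). Going to the frame bar.

>>> {"op": "apply_moves", "data": {"motion": [{"jaw":0.6,"xyz":[-17,45,-10],"twist":0},{"jaw":0.6,"xyz":[-37,95,-20],"twist":0},{"jaw":0.6,"xyz":[-57,147,-35],"twist":0},{"jaw":0.6,"xyz":[-77,200,-35],"twist":0},{"jaw":0.6,"xyz":[-97,252,-35],"twist":0}]}}

```text
time: 7.95
ee_pos: [0.5156, -0.108, 0.2249]
tcp_rot: [180.0, -0.1, 176.3]
wrist_force: [0.2, -0.4, 0.6]
opening: 0.0685
grasp_force: 0.0
```

>>> {"op": "apply_moves", "data": {"motion": [{"jaw":0.6,"xyz":[-18,50,0],"twist":0},{"jaw":0.6,"xyz":[-36,99,0],"twist":0},{"jaw":0.6,"xyz":[-36,99,0],"twist":-0.006}]}}

```text
time: 8.32
ee_pos: [0.558, -0.0103, 0.224]
tcp_rot: [180.0, -0.2, 176.9]
wrist_force: [-0.9, 0.4, 0.7]
opening: 0.0684
grasp_force: 0.0
```

```bash
python3 - <<'E'
from h import *
shift([647,-15,110],176.6)
im,d=camera('wrist');P=pts('wrist',d);Z=P[...,2];hsv=cv2.cvtColor(im,cv2.COLOR_RGB2HSV)
cv2.imwrite('pics/w3.png',im[...,::-1]);H,S=hsv[...,0],hsv[...,1]
m=((H<18)&(S>150)&(Z>.045)&(Z<.1)&(np.hypot(P[...,0]-.647,P[...,1]+.015)<.03))
q=P[m]*1000;print('bar',len(q),q.min(0).round(),q.max(0).round(),np.median(q,0).round(1),cv2.minAreaRect(q[:,:2].astype(np.float32)))
v,u=np.nonzero(m);print(u.min(),u.max(),v.min(),v.max())
m=(Z>.05)&(Z<.062)&(np.abs(P[...,1]+.01)<.06)&(P[...,0]>.47)&(P[...,0]<.63);print('car',cv2.minAreaRect((P[m][:,:2]*1000).astype(np.float32)))
m=(Z>.062)&(Z<.08)&(np.abs(P[...,1]+.01)<.06)&(P[...,0]>.5)&(P[...,0]<.67)&~((H<18)&(S>100));print('leaf',cv2.minAreaRect((P[m][:,:2]*1000).astype(np.float32)),np.median(P[m],0))
E
```

```text
t 8.32 p [558.  -10.3 224. ] rot [180.   -0.2 176.9] shift [-89.4   0.  113.7] twist 0.005879240798723025 F [-0.9  0.4  0.7] op 0.06842992350871721 q [-1.1  5.8  8.3 92.6  0.   2. ]
bar 175 [642. -29.  72.] [653.  -7.  79.] [646.7 -18.4  77.5] ((647.4971923828125, -18.04971694946289), (21.754955291748047, 9.968812942504883), 85.54692840576172)
314 333 262 271
car ((559.2168579101562, -13.376167297363281), (90.20657348632812, 139.6157989501953), 86.70985412597656)
leaf ((571.897705078125, -13.395679473876953), (143.5316925048828, 89.64566040039062), 0.21353910863399506) [ 0.58866783 -0.01569498  0.0726444 ]
```

View pics/w3.png

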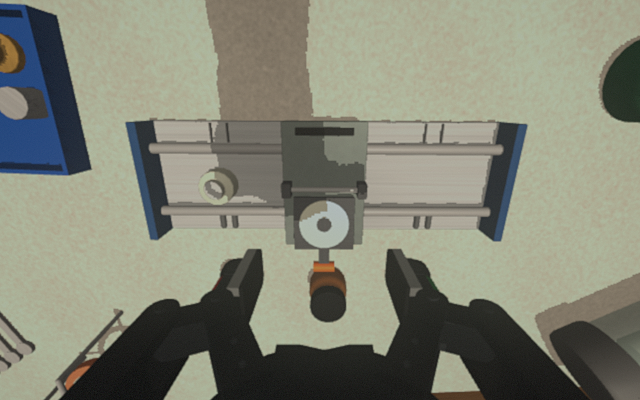

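The orange bar is at (324,267), about (0.647,-0.017) in world, and the hinge is at (324,190). Descending astride the bar.

>>> {"op": "apply_moves", "data": {"motion": [{"jaw":0.4,"xyz":[-45,-1,10],"twist":0},{"jaw":0.4,"xyz":[-89,-2,40],"twist":0.006},{"jaw":0.4,"xyz":[-89,-2,85],"twist":0.006},{"jaw":0.4,"xyz":[-89,-2,125],"twist":0.006},{"jaw":0.4,"xyz":[-89,-2,145],"twist":0.006}]}}

```text
time: 9.0
ee_pos: [0.6447, -0.0217, 0.078]
tcp_rot: [-180.0, -0.2, 176.3]
wrist_force: [-0.2, 0.5, -0.5]
opening: 0.0598
grasp_force: 0.0
```

>>> {"op": "apply_moves", "data": {"motion": [{"jaw":0.2,"xyz":[0,0,7],"twist":0},{"jaw":0.2,"xyz":[0,0,7],"twist":0}]}}

```text
time: 9.25
ee_pos: [0.6467, -0.0208, 0.0753]
tcp_rot: [-180.0, 0.1, 176.3]
wrist_force: [-0.4, 0.1, 0.6]
opening: 0.0511
grasp_force: 0.0
```

```bash
python3 - <<'E'
from h import *
shift([647,-17,71],176.6)
E
```

```text
t 9.25 p [646.7 -20.8  75.3] rot [-1.800e+02  1.000e-01  1.763e+02] shift [-0.1  3.8  4.3] twist -0.004807154458994952 F [-0.4  0.1  0.6] op 0.05106998889000108 q [-1.8 18.2  6.4 78.1 -0.   1.8]
```

>>> {"op": "apply_moves", "data": {"motion": [{"jaw":0.2,"xyz":[0,3.5,3],"twist":0},{"jaw":-0.3,"xyz":[0,3.5,3],"twist":0},{"jaw":-0.7,"xyz":[0,3.5,3],"twist":0},{"jaw":-0.8,"xyz":[0,3.5,3],"twist":0},{"jaw":-0.8,"xyz":[0,3.5,3],"twist":0}], "grip_force": 30}}

```text
time: 9.88
ee_pos: [0.647, -0.0167, 0.0716]
tcp_rot: [180.0, 0.0, 176.4]
wrist_force: [1.6, 2.6, 0.3]
opening: 0.0232
grasp_force: 29.6
```

>>> {"op": "apply_moves", "data": {"motion": [{"jaw":-0.8,"xyz":[1.7,0,-13.4],"twist":0},{"jaw":-0.8,"xyz":[5.7,0,-27.2],"twist":0},{"jaw":-0.8,"xyz":[11.8,0,-40.2],"twist":0},{"jaw":-0.8,"xyz":[19.9,0,-52.1],"twist":0},{"jaw":-0.8,"xyz":[29.9,0,-62.5],"twist":0}]}}

```text
time: 10.5
ee_pos: [0.6158, -0.015, 0.1342]
tcp_rot: [-180.0, -0.0, 176.3]
wrist_force: [-1.9, 1.4, -7.6]
opening: 0.0232
grasp_force: 29.7
```

Forces are low. Next rows are relative to the 0.84 rad pose.

>>> {"op": "apply_moves", "data": {"motion": [{"jaw":-0.8,"xyz":[11.4,0,-8.7],"twist":0},{"jaw":-0.8,"xyz":[24.1,0,-15.5],"twist":0},{"jaw":-0.8,"xyz":[37.7,0,-20.2],"twist":0},{"jaw":-0.8,"xyz":[51.8,0,-22.6],"twist":0},{"jaw":-0.8,"xyz":[66.2,0,-22.8],"twist":0}]}}

```text
time: 11.12
ee_pos: [0.5504, -0.011, 0.1575]
tcp_rot: [-180.0, 0.1, 176.3]
wrist_force: [3.4, -2.0, -1.1]
opening: 0.0228
grasp_force: 29.8
```

>>> {"op": "apply_moves", "data": {"motion": [{"jaw":-0.8,"xyz":[14.2,0,2.1],"twist":0},{"jaw":-0.8,"xyz":[28,0,6.6],"twist":0},{"jaw":-0.8,"xyz":[40.8,0,13],"twist":0},{"jaw":-0.8,"xyz":[52.4,0,21.5],"twist":0},{"jaw":-0.8,"xyz":[62.6,0,31.7],"twist":0}]}}

```text
time: 11.75
ee_pos: [0.4873, -0.007, 0.1261]
tcp_rot: [-180.0, 0.1, 176.3]
wrist_force: [-2.3, -1.6, 4.4]
opening: 0.0233
grasp_force: 30.9
```

Last quarter, with a little overshoot into the stop.

>>> {"op": "apply_moves", "data": {"motion": [{"jaw":-0.8,"xyz":[8.3,0,11.7],"twist":0},{"jaw":-0.8,"xyz":[14.7,0,24.6],"twist":0},{"jaw":-0.8,"xyz":[19,0,38.3],"twist":0},{"jaw":-0.8,"xyz":[21,0,52.6],"twist":0},{"jaw":-0.8,"xyz":[21.2,0,58],"twist":0}]}}

```text
time: 12.38
ee_pos: [0.4651, -0.0056, 0.0663]
tcp_rot: [-180.0, -0.2, 176.3]
wrist_force: [-8.2, -0.6, 3.2]
opening: 0.0233
grasp_force: 35.8
```

>>> {"op": "apply_moves", "data": {"motion": [{"jaw":-0.8,"xyz":[0,0,2],"twist":0},{"jaw":-0.8,"xyz":[0,0,2],"twist":0}]}}

```text
time: 12.62
ee_pos: [0.4651, -0.0056, 0.0646]
tcp_rot: [-180.0, -0.2, 176.3]
wrist_force: [-7.7, -1.5, 1.3]
opening: 0.0232
grasp_force: 35.7
```

>>> {"op": "apply_moves", "data": {"motion": [{"jaw":-0.8,"xyz":[-1.5,0,2],"twist":0},{"jaw":-0.8,"xyz":[-1.5,0,4],"twist":0},{"jaw":-0.8,"xyz":[-1.5,0,4],"twist":0}]}}

```text
time: 13.0
ee_pos: [0.4657, -0.0056, 0.0603]
tcp_rot: [-180.0, -0.3, 176.3]
wrist_force: [-11.9, -0.6, 1.8]
opening: 0.023
grasp_force: 35.8
```

>>> {"op": "apply_moves", "data": {"motion": [{"jaw":-0.8,"xyz":[3,0,0],"twist":0},{"jaw":-0.8,"xyz":[3,0,0],"twist":0}]}}

```text
time: 13.25
ee_pos: [0.4656, -0.0055, 0.0614]
tcp_rot: [-180.0, 0.1, 176.3]
wrist_force: [-1.4, -1.9, 2.5]
opening: 0.0228
grasp_force: 35.8
```

```bash
python3 - <<'E'
from h import *
shift([647,-17,71],176.6)
im,d=camera('wrist');cv2.imwrite('pics/w4.png',im[...,::-1]);P=pts('wrist',d)
im2,d2=camera('scene')
cv2.imwrite('pics/w4.png',np.vstack([im[:,:][60:360,100:560,::-1],cv2.resize(im2[190:290,240:393,::-1],(460,300))]))
for n,dd,i in (('wrist',d,im),('scene',d2,im2)):
    P=pts(n,dd);h=cv2.cvtColor(i,cv2.COLOR_RGB2HSV)
    x=(P[...,0]-.5575)*.998-(P[...,1]+.012)*.06;y=(P[...,0]-.5575)*.06+(P[...,1]+.012)*.998
    m=(abs(y)<.028)&(x<-.012)&(x>-.066)&(P[...,2]>.058)&(P[...,2]<.13)
    if m.sum()>20: print(n,m.sum(),np.polyfit(x[m],P[...,2][m],1))
E
```

```text
t 13.25 p [465.6  -5.5  61.4] rot [-1.800e+02  1.000e-01  1.763e+02] shift [-1.818e+02  1.000e-01 -9.300e+00] twist -0.004559408102975409 F [-1.4 -1.9  2.5] op 0.022815355199233243 q [ -0.7  -6.1 -21.6  74.4  -0.    3. ]
wrist 1700 [0.25988286 0.08490979]
scene 322 [-0.00513747  0.06951888]
```

View pics/w4.png

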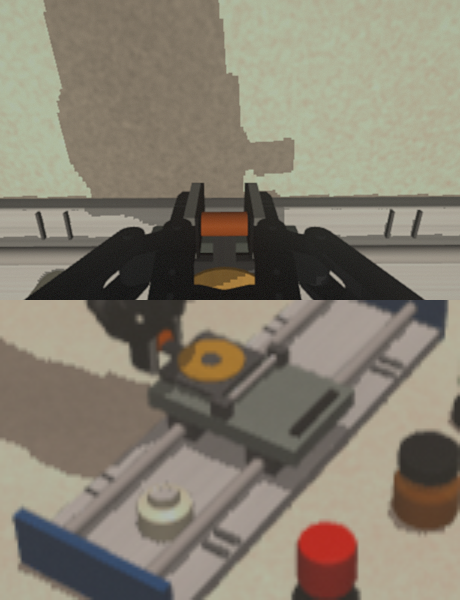

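The picture shows the brass face up and the frame lying flat in the scene view. I'll press a little more to confirm it is at the stop.

>>> {"op": "apply_moves", "data": {"motion": [{"jaw":-0.8,"xyz":[1,0,3],"twist":0},{"jaw":-0.8,"xyz":[1,0,6],"twist":0},{"jaw":-0.8,"xyz":[1,0,6],"twist":0}]}}

```text
time: 13.72
ee_pos: [0.466, -0.0053, 0.0587]
tcp_rot: [180.0, 0.3, 176.4]
wrist_force: [-10.1, -1.3, 33.2]
opening: 0.0233
grasp_force: 38.8
```

>>> {"op": "apply_moves", "data": {"motion": [{"jaw":-0.8,"xyz":[0,0,-4],"twist":0},{"jaw":-0.3,"xyz":[0,0,-4],"twist":0},{"jaw":0.1,"xyz":[0,0,-4],"twist":0},{"jaw":0.1,"xyz":[0,0,-4],"twist":0},{"jaw":0.1,"xyz":[0,0,-4],"twist":0}]}}

```text
time: 14.35
ee_pos: [0.4644, -0.0052, 0.0585]
tcp_rot: [180.0, -0.0, 176.4]
wrist_force: [-0.1, 0.1, 0.2]
opening: 0.0471
grasp_force: 0.0
```

>>> {"op": "apply_moves", "data": {"motion": [{"jaw":0.1,"xyz":[0,0,-30],"twist":0},{"jaw":0.1,"xyz":[0,0,-80],"twist":0},{"jaw":0.1,"xyz":[0,0,-130],"twist":0},{"jaw":0.1,"xyz":[0,0,-150],"twist":0}]}}

```text
time: 14.85
ee_pos: [0.4653, -0.0053, 0.2119]
tcp_rot: [180.0, 0.2, 176.3]
wrist_force: [0.5, 0.2, -0.0]
opening: 0.0468
grasp_force: 0.0
```

```bash
python3 - <<'E'
from h import *
shift([553,-85,130],176.5)
for n in ('wrist','scene','top'):
    i,dd=camera(n);P=pts(n,dd)
    x=(P[...,0]-.5575)*.998-(P[...,1]+.012)*.06;y=(P[...,0]-.5575)*.06+(P[...,1]+.012)*.998
    m=(abs(y)<.028)&(x<-.012)&(x>-.066)&(P[...,2]>.058)&(P[...,2]<.1)
    if m.sum()>20: print(n,m.sum(),np.polyfit(x[m],P[...,2][m],1))
    m=(P[...,2]>.05)&(P[...,2]<.061)&(abs(y)<.07)&(abs(x)<.08);print('car',cv2.minAreaRect((P[m][:,:2]*1000).astype(np.float32)))
E
```

```text
t 14.85 p [465.3  -5.3 211.9] rot [180.    0.2 176.3] shift [-92.3 -74.   82.2] twist -0.002665730976171936 F [ 0.5  0.2 -0. ] op 0.04678521710471997 q [-0.7 -7.4 -6.1 91.1  0.   3. ]
wrist 2512 [0.06992047 0.07389372]
car ((559.5696411132812, -12.036602020263672), (90.15460205078125, 139.9043426513672), 86.6721420288086)
scene 318 [-0.00456897  0.06960534]
car ((559.8658447265625, -10.647148132324219), (94.25529479980469, 141.74798583984375), 86.57195281982422)
car ((0.0, 0.0), (0.0, 0.0), 0.0)
```

>>> {"op": "apply_moves", "data": {"motion": [{"jaw":-0.5,"xyz":[-30,-25,0],"twist":0},{"jaw":-1,"xyz":[-60,-50,0],"twist":0},{"jaw":-1,"xyz":[-92,-74,30],"twist":0},{"jaw":-1,"xyz":[-92,-74,80],"twist":-0.003},{"jaw":-1,"xyz":[-92,-74,80],"twist":-0.003}]}}

```text
time: 15.62
ee_pos: [0.5487, -0.0848, 0.1233]
tcp_rot: [179.9, -0.6, 176.5]
wrist_force: [-0.1, 0.2, 0.7]
opening: -0.0
grasp_force: 0.0
```

```bash
python3 - <<'E'
from h import *
shift([554.5,-85,60],176.5)
E
```

```text
t 15.62 p [548.7 -84.8 123.3] rot [179.9  -0.6 176.5] shift [-6.4  0.1 63.3] twist -0.00015226204831307697 F [-0.1  0.2  0.7] op -1.2020080220298782e-06 q [-8.8  5.6 -3.1 81.9  0.  -5.3]
```

>>> {"op": "apply_moves", "data": {"motion": [{"jaw":-1,"xyz":[-2,0,20],"twist":0},{"jaw":-1,"xyz":[-2,0,45],"twist":0},{"jaw":-1,"xyz":[-2,0,66],"twist":0},{"jaw":-1,"xyz":[-2,0,66],"twist":0}]}}

```text
time: 16.12
ee_pos: [0.5531, -0.0847, 0.0631]
tcp_rot: [180.0, -0.1, 176.5]
wrist_force: [-0.1, -0.5, 0.6]
opening: 0.0001
grasp_force: 0.0
```

>>> {"op": "apply_moves", "data": {"motion": [{"jaw":-1,"xyz":[0,10,2],"twist":0},{"jaw":-1,"xyz":[0,20,2],"twist":0},{"jaw":-1,"xyz":[0,34,2],"twist":0},{"jaw":-1,"xyz":[0,50,2],"twist":0},{"jaw":-1,"xyz":[0,66,2],"twist":0}]}}

```text
time: 16.75
ee_pos: [0.558, -0.0181, 0.0612]
tcp_rot: [-180.0, 0.0, 176.5]
wrist_force: [1.7, -3.3, 2.1]
opening: -0.0001
grasp_force: 1.8
```

>>> {"op": "apply_moves", "data": {"motion": [{"jaw":-1,"xyz":[0,12,0],"twist":0},{"jaw":-1,"xyz":[0,24,0],"twist":0},{"jaw":-1,"xyz":[0,36,0],"twist":0},{"jaw":-1,"xyz":[0,46,0],"twist":0},{"jaw":-1,"xyz":[0,46,0],"twist":0}]}}

```text
time: 17.38
ee_pos: [0.5602, 0.0276, 0.0605]
tcp_rot: [180.0, -0.1, 176.6]
wrist_force: [-0.9, -0.7, -0.4]
opening: 0.0001
grasp_force: 0.0
```

```bash
cat > meas.py <<'E'
from h import *
o=sensors.get_obs();print(o['ee_pos'],o['wrist_force'],o['time'])
for n in ('scene','top'):
    i,dd=camera(n);P=pts(n,dd)
    x=(P[...,0]-.5575)*.998-(P[...,1]+.0075)*.06;y=(P[...,0]-.5575)*.06+(P[...,1]+.0075)*.998
    m=(P[...,2]>.046)&(P[...,2]<.066)&(x>.01)&(x<.075)&(abs(y)<.188);Y=y[m]*1000;e=np.percentile(Y,[1,50,99]);print(n,'carrier y',len(Y),e,(e[0]+e[2])/2)
    h=cv2.cvtColor(i,cv2.COLOR_RGB2HSV)
    m=(h[...,0]>50)&(h[...,0]<80)&(h[...,1]>100)&(P[...,2]>.055)&(P[...,2]<.08)&(x>.11)&(x<.18)&(abs(y)<.17);print('green',x[m].mean()*1000,(y[m].min()+y[m].max())*500)
E
python3 meas.py
```

```text
[0.56021225 0.02762968 0.0605199 ] [-0.87142799 -0.67956725 -0.42166353] 17.375
scene carrier y 688 [-136.63228865   85.16927988  139.25763092] 1.3126711332876937
green 148.98311778293245 121.38952295212287
top carrier y 105 [121.17719557 132.2279774  141.06170592] 131.11945074017345meas.py:8: RuntimeWarning: Mean of empty slice.
  m=(h[...,0]>50)&(h[...,0]<80)&(h[...,1]>100)&(P[...,2]>.055)&(P[...,2]<.08)&(x>.11)&(x<.18)&(abs(y)<.17);print('green',x[m].mean()*1000,(y[m].min()+y[m].max())*500)
  ret = ret.dtype.type(ret / rcount)
Traceback (most recent call last):
  File "meas.py", line 8, in <module>
    m=(h[...,0]>50)&(h[...,0]<80)&(h[...,1]>100)&(P[...,2]>.055)&(P[...,2]<.08)&(x>.11)&(x<.18)&(abs(y)<.17);print('green',x[m].mean()*1000,(y[m].min()+y[m].max())*500)
                                                                                                                                             ~~~~~~~~^^
ValueError: zero-size array to reduction operation minimum which has no identity
```

>>> {"op": "apply_moves", "data": {"motion": [{"jaw":-1,"xyz":[0,8,0],"twist":0},{"jaw":-1,"xyz":[0,16,0],"twist":0},{"jaw":-1,"xyz":[0,22,0],"twist":0},{"jaw":-1,"xyz":[0,26,0],"twist":0},{"jaw":-1,"xyz":[0,26,0],"twist":0}]}}

```text
time: 18.1
ee_pos: [0.5621, 0.0532, 0.0609]
tcp_rot: [180.0, -0.0, 176.5]
wrist_force: [0.1, 0.8, -0.6]
opening: -0.0002
grasp_force: 0.0
```

```bash
sed -i "s/'scene','top'/'scene',/; s/x>.01)&(x<.075)/x>.02)\&(x<.06)\&(y>0)/" meas.py; python3 meas.py
```

```text
[0.56212726 0.05321029 0.06085836] [ 0.07028595  0.82109873 -0.56179922] 18.1
scene carrier y 355 [ 74.76462192 112.86338738 165.25375392] 120.00918791796423
green 148.97375294676826 121.96694340074599
```

>>> {"op": "apply_moves", "data": {"motion": [{"jaw":-1,"xyz":[0,2,0],"twist":0},{"jaw":-1,"xyz":[0,2,0],"twist":0}]}}

```text
time: 18.4
ee_pos: [0.5623, 0.0549, 0.061]
tcp_rot: [180.0, 0.0, 176.5]
wrist_force: [0.3, -0.0, 0.1]
opening: 0.0001
grasp_force: 0.0
```

```bash
python3 meas.py
```

```text
[0.56228658 0.054919   0.06100372] [ 0.27925875 -0.01405979  0.05514769] 18.4
scene carrier y 358 [ 76.58600054 112.76404769 166.22341776] 121.40470914948298
green 148.89291515175364 122.20344394350941
```

>>> {"op": "apply_moves", "data": {"motion": [{"jaw":-1,"xyz":[0,2,0],"twist":0},{"jaw":-1,"xyz":[0,2,0],"twist":0}]}}

```text
time: 18.7
ee_pos: [0.5624, 0.0568, 0.0609]
tcp_rot: [180.0, 0.0, 176.5]
wrist_force: [-0.4, 0.1, 0.1]
opening: -0.0001
grasp_force: 0.0
```

>>> {"op": "apply_moves", "data": {"motion": [{"jaw":-1,"xyz":[0,2,0],"twist":0},{"jaw":-1,"xyz":[0,2,0],"twist":0}]}}

```text
time: 18.95
ee_pos: [0.5624, 0.0584, 0.0609]
tcp_rot: [-180.0, 0.0, 176.5]
wrist_force: [-0.2, -2.8, 0.0]
opening: 0.0
grasp_force: 1.3
```

```bash
python3 meas.py
```

```text
[0.56242566 0.05843652 0.06089663] [-0.18086611 -2.75646348  0.0167207 ] 18.95
scene carrier y 349 [ 79.22004345 114.1740046  169.20090178] 124.21047261965703
green 149.16647091892779 120.94211627824113
```

>>> {"op": "apply_moves", "data": {"motion": [{"jaw":-1,"xyz":[0,-12,0],"twist":0},{"jaw":-1,"xyz":[0,-20,-10],"twist":0},{"jaw":-1,"xyz":[0,-20,-60],"twist":0},{"jaw":-1,"xyz":[20,-20,-120],"twist":0},{"jaw":-1,"xyz":[70,-20,-160],"twist":0}]}}

```text
time: 19.62
ee_pos: [0.4933, 0.0423, 0.2226]
tcp_rot: [180.0, 0.2, 176.5]
wrist_force: [-0.4, -0.3, 0.6]
opening: 0.0
grasp_force: 0.0
```

>>> {"op": "apply_moves", "data": {"motion": [{"jaw":-1,"xyz":[40,-20,-20],"twist":0},{"jaw":-1,"xyz":[80,-20,-20],"twist":0},{"jaw":-1,"xyz":[80,-20,-20],"twist":0},{"jaw":-1,"xyz":[80,-20,-20],"twist":0}]}}

```text
time: 20.12
ee_pos: [0.4123, 0.0275, 0.2401]
tcp_rot: [180.0, 0.1, 176.5]
wrist_force: [0.6, 0.0, -0.6]
opening: -0.0001
grasp_force: 0.0
```

```bash
python3 meas.py; python3 - <<'E'
from h import *
i,dd=camera('wrist');P=pts('wrist',dd);cv2.imwrite('pics/w5.png',i[...,::-1])
x=(P[...,0]-.5575)*.998-(P[...,1]+.0075)*.06;y=(P[...,0]-.5575)*.06+(P[...,1]+.0075)*.998;Z=P[...,2]
h=cv2.cvtColor(i,cv2.COLOR_RGB2HSV);H,S=h[...,0],h[...,1]
def ext(n,m):
    Y=y[m]*1000;X=x[m]*1000;print(n,m.sum(),'x',np.percentile(X,[1,99]) if m.sum() else '','y',np.percentile(Y,[1,99]).round(1),(np.percentile(Y,[1,99]).mean()).round(1))
ext('car',(Z>.05)&(Z<.061)&(x>.01)&(x<.07)&(y>0)&(y<.185))
ext('green',(H>50)&(H<80)&(S>100)&(Z>.06)&(Z<.075)&(x>.1)&(x<.19))
ext('red',((H<8)|(H>172))&(S>120)&(Z>.06)&(Z<.075)&(x>.1)&(x<.19))
ext('plates-',(H>100)&(H<125)&(S>110)&(Z>.045)&(Z<.055)&(y<-.19)&(y>-.23)&(abs(x)<.08))
ext('plates+',(H>100)&(H<125)&(S>110)&(Z>.045)&(Z<.055)&(y>.19)&(abs(x)<.08))
E
```

```text
[0.41232217 0.02747418 0.24012593] [ 0.64422516  0.00657858 -0.60898981] 20.125
scene carrier y 353 [ 79.18498771 116.0955303  169.86711045] 124.52604907897833
green 148.77216867233054 122.08679908340143
car 86 x [12.65224313 66.83273541] y [131.3 167.2] 149.3Traceback (most recent call last):
  File "<stdin>", line 8, in <module>
  File "<stdin>", line 6, in ext
    return _quantile_unchecked(
        a, q, axis, out, overwrite_input, method, keepdims, weights)
    return _ureduce(a,
                    func=_quantile_ureduce_func,
    ...<5 lines>...
                    overwrite_input=overwrite_input,
                    method=method)
    r = func(a, **kwargs)
    result = _quantile(arr,
                       quantiles=q,
    ...<2 lines>...
                       out=out,
                       weights=wgt)
    slices_having_nans = np.isnan(arr[-1, ...])
                                  ~~~^^^^^^^^^
IndexError: index -1 is out of bounds for axis 0 with size 0
```

View pics/w5.png

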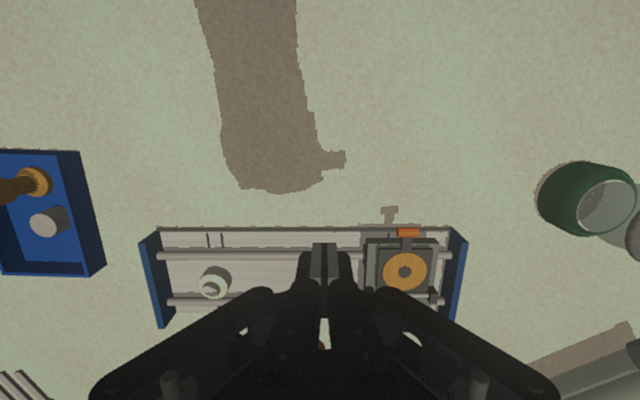

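The carrier is at (405,265) with the brass disc up. Next I'll measure the gap to the end plate, nominally 30 mm, and the beacon offset in the top view.

```bash
python3 - <<'E'
from h import *
for n in ('top','scene'):
    i,dd=camera(n);P=pts(n,dd)
    h=cv2.cvtColor(i,cv2.COLOR_RGB2HSV);H,S=h[...,0],h[...,1]
    x=(P[...,0]-.5575)*.998-(P[...,1]+.0075)*.06;y=(P[...,0]-.5575)*.06+(P[...,1]+.0075)*.998;Z=P[...,2]
    def ext(k,m):
        if m.sum()>5: e=np.percentile(y[m]*1000,[2,98]);print(n,k,m.sum(),e.round(1),e.mean().round(1))
    ext('car',(Z>.05)&(Z<.062)&(x>.015)&(x<.065)&(y>0)&(y<.19)&(S<90))
    b=(H>100)&(H<125)&(S>110)&(Z>.043)&(Z<.058)&(abs(x)<.07)
    ext('pl+',b&(y>.18)&(y<.23));ext('pl-',b&(y<-.18)&(y>-.23))
    ext('green',(H>50)&(H<80)&(S>100)&(Z>.06)&(Z<.075)&(x>.1)&(x<.19)&(y>0))
    ext('red',((H<8)|(H>172))&(S>120)&(Z>.06)&(Z<.075)&(x>.1)&(x<.19)&(y<0))
    ext('cap',(Z>.04)&(Z<.055)&(abs(x)<.03)&(y<-.09)&(y>-.17))
E
```

```text
top car 184 [ 82.9 169.3] 126.1
top pl+ 134 [200.  209.5] 204.7
top pl- 124 [-206.7 -199.6] -203.1
top green 120 [107.9 142. ] 124.9
top red 127 [-141.1 -106.8] -124.0
top cap 37 [-145.7 -113.7] -129.7
scene car 418 [ 79.7 169.4] 124.5
scene pl+ 20 [199.1 205.6] 202.4
scene pl- 126 [-209.9 -202.7] -206.3
scene green 130 [105.7 137.6] 121.6
scene red 259 [-145.3 -109.8] -127.6
scene cap 62 [-145.3 -122.9] -134.1
```

```bash
python3 -c "
from workcell import bot
print(bot.job_done())"
```

```text
the job is handed in; nothing more can be done
None
```

The job is handed in at about 20 s of the 72 s: the burner stands upright in the tray, the frame lies flat on the near side with its brass face up, and the carrier measures within about 2 mm of the green detent's centre; no verdict was returned.

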